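Check the food carrier with the long probe

ROBOT

A 6-joint arm with a two-finger parallel gripper is mounted at the origin on the work surface. World frame = base frame: x ahead of the robot, y to its left, z up, the work surface at z = 0. Lengths are in mm, angles in rad, forces in N, time in s.
With the tool pointing down it reaches from about 275 to 750 mm from the base axis. Payload 10.2 kg.
Tool frame: the origin (TCP) lies at the very end of the fingers, on their centre line; the grasp point (between the pads) lies 19 mm behind it (ctrl.grip_depth is the distance from the TCP to the grasp point, in mm); z points along the fingers, x is the direction in which the jaws open and shut, and the axes are right-handed (so a half turn about z gives the same grasp; the last joint's range is limited). The gripper opens to 85 mm and grips with 20 to 120 N. Pads are 22 mm wide; open, the fingers measure 114 mm over their backs; the gripper's body (76 mm by 85 mm) begins 54 mm behind the grasp point. The pads swing forward as they close: fully open they stand 13 mm farther back than shut.
Start: joints at [1.035, 0.313, 1.498, -0, 1.331, -0.223], TCP at [161.568, 499.527, 231.294] pointing down, gripper open.
Joint ranges: [-2.94, 2.94], [-0.97, 2.17], [0.19, 2.56], [-1.23, 4.37], [0.02, 3.11], [-2.88, 2.88]. Speed limits (rad/s): [2.39, 2.39, 3.01, 3.14, 3.14, 3.14].

INTERFACE

Orientations are given as a unit quaternion [w, x, y, z].
In Python, from rig import ctrl gives the robot as it stands.
- The arm moves only by the tool play_rows, never from a script. Its argument "motion" is a list of rows, each a list of 2 entries, a list of its own where there are three numbers: the shift along the tool's x, y, z in mm, then the turn, a rotation vector about the tool's x, y, z in degrees. A call has 1 to 20 rows; each row shifts and turns the commanded pose from where the row before left it, along the tool's axes as they then stand; what a row does not reach is not made up. A row lasts 1/12 s, in which the tool goes at most 41.7 mm and 7.16 degrees, less where a joint would pass 70% of its speed; a pose out of reach is approached as far as the arm can. A call with a gripper value outside its range is refused whole. "fingers" is the finger opening in mm, from 0 to 85.4, set as the call begins (left out, the last holds). The fingers move at their own pace and stop on an object; "squeeze" is the grip in N (left out, the last holds). Time passes only in rows, so rows that do not move let the fingers close. It gives the time, the measured TCP pose, the force and the opening at its end, in the units of the state.
- ctrl.sense(): the state, without advancing time (a new reading comes with each control period).
- ctrl.capture(name): name is "scene" or "side" or "wrist"; returns the picture (400x640x3 uint8, red, green, blue); there is no depth.
- ctrl.get_calibration(name): a dict with "K" (3x3 intrinsics, pixels), "R" (3x3) and "t" (3): a world point X has camera coordinates R X + t; the wrist camera has in their place "tool_from_camera" (4x4, takes a point from camera to tool coordinates, whose origin is the TCP and whose axes are the tool frame's). Camera axes: x right, y down, z forward; pixel columns grow to the right and rows downward; lengths in mm; the calibration is good to about 2 mm. A picture is of the moment at which its call begins: read the wrist's pose just before it. get_calibration takes no time and is no camera call.
- ctrl.finish_job(): hands the job in, once; it reports no verdict.
Trained networks look in the newest picture that a camera, given by its name, has taken for a name from the list of things; names that differ only in an ending like _2 or _b are one class to them, and where a whole thing is asked for, a point or a joint stands for the part that bears it (a point fixed in the world has none). Each returns a list of dicts, best first, with "p" (0 to 1); they miss things now and then, are a little off and sometimes report something else, mostly with a low value. They report only what shows in the picture. A call takes as long as a camera call. They do not tell look-alikes from the thing itself.
- ctrl.spot_in(camera, name): "position" ([column, row] as shares, 0 to 1, of the picture: columns of its width, rows of its height, amid what is visible of it).
The state is a dict: "time_s": time; "joints": joint angles; "dq": joint speeds; "tau": joint torques, N m; "eef_pos": TCP position; "ee_rot": TCP orientation; "force": force on the tool from outside, world axes, zero at the start; "wrist_torque": the same for the moment, N m; "grip_width": opening from 0.0 (shut) to 1.0 (fully open).
Only numpy, scipy, OpenCV 4.12 (cv2) and the standard library are available. Lean on these libraries where they do the work, as an engineer would, in place of code of your own. Each camera call takes 0.05 s, during which the arm holds its last target. There are 200 camera calls.

TASK

Pull the stopper out of the sampling port of the food carrier and leave it in the small steel tray. Then take the long-stemmed temperature probe out of its stand and lower it upright down the middle of the port until the ring on its stem is level with the port's mouth, the probe never touching the carrier. Finish while still holding the probe there, still and centred in the port; do not disturb the short probe, the bottle, the paper roll or the card terminal.

Things in the scene. Friction and masses are not known exactly. Their poses are not given: they have to be found in the camera images.
- carrier: Grey insulated box, 180 x 200 mm with a 190 x 210 mm lid whose top is 95 mm above the counter; fixed. Origin at the centre of its underside, z up. A low black bar handle (top 107 mm high) runs along its y at x = +60 mm. It is hollow under the lid (floor 12 mm above the counter at most). It and the probe stand trade sides of the counter between episodes.
- port (a point): Centre of the mouth of the carrier's sampling port, 115 mm above the counter, at x = -30, y = +40 mm in the carrier's frame. The port is an upright steel collar standing 20 mm out of the lid, outside diameter 40 mm; its straight vertical bore has 28 mm diameter and is 40 mm deep (collar and lid), then opens into the hollow box.
- stopper: Black rubber stopper, about 60 g: spigot 24 mm diameter and 20 mm long hanging loosely in the port's bore, flange 40 mm diameter and 6 mm thick lying on the collar, above it a round knob 26 mm diameter and 30 mm tall. Origin at the centre of the spigot's lower end, z up through the knob. It lifts straight out.
- stopper_knob (a point): Middle of the stopper's knob, on its axis, 41 mm above the stopper's origin.
- tray: Open square steel tray, 100 x 100 mm, walls 18 mm high and 3 mm thick, floor about 3 mm thick; fixed. Origin at the centre of its underside.
- stand: Fixed aluminium probe stand, 180 mm long along its y: foot plate 100 x 180 mm, end posts, and a top plate 60 x 180 mm whose upper face is 125 mm above the counter, with two 20 mm holes at y = +45 and -45 mm. A probe hangs upright in each hole, its head resting on the top plate. Origin at the centre of the underside.
- probe: The long temperature probe, about 0.1 kg: steel stem 8 mm diameter and 110 mm long, above it a white square head 28 x 28 mm and 55 mm tall, sides parallel to the stand's x and y. Which hole of the stand it hangs in varies. Origin at the tip (lower end) of the stem, z up along the stem.
- probe_head (a point): Middle of the long probe's head, on its axis, 137.5 mm above its tip.
- probe_ring (a point): Middle of the depth ring on the long probe's stem: 12 mm diameter, 4 mm thick, 75 mm above the tip.
- probe_tip (a point): Lower end of the long probe's stem.
- short_probe: The short probe, hanging in the other hole: same head, stem only 60 mm long. Leave it. Origin at its tip.
- pill_bottle: White plastic bottle, 40 mm diameter, 75 mm tall, standing loose on the far side. Leave it. Origin at the centre of its underside.
- paper_roll: White till-paper roll standing on end on the far side, 70 mm diameter, 80 mm tall. Leave it. Origin at the centre of its underside.
- terminal: Flat white card terminal, 80 x 150 mm, 22 mm thick, at the far edge of the work. Leave it. Origin at the centre of its underside.
Mind the look-alikes: they are no part of the job. Of the things shaped like the stopper, the black one is meant.

How it is judged:
By the outcome, as a careful person would: the job done as asked, in the order asked, and still so for the second after the job is handed in, while the arm keeps its last pose, push and grip.
It also fails if it takes over 61 s, if anything falls off the work surface, if the arm or the gripper's body presses on something with over 40 N, if the wrist force passes 120 N, or if a joint passes its speed limit or range.

## Working session

There is one attempt and no reset: what is moved stays moved. The work goes in short steps, Python scripts to look and compute and a tool call to move; the robot and the scene stay as the last step left them, time stands still between calls to the robot, and variables do not carry over. Pictures are saved under pics/ and viewed, about 8 in all and at most 12, crops included, and the job is handed in when it is done.

Besides the shell and the picture viewer there is one more tool, called after "Call:" by a JSON object that holds its "api" and its "payload". play_rows: Moves the arm, as the interface text tells. Its arguments: {"type":"object","properties":{"motion":{"type":"array"},"fingers":{"type":"number"},"squeeze":{"type":"number"}},"required":["motion"]}

```bash
mkdir -p pics; ls; cat > h.py <<'E'
from rig import ctrl
import numpy as np, cv2
from scipy.spatial.transform import Rotation as Rn
def Rq(q): return Rn.from_quat([q[1],q[2],q[3],q[0]]).as_matrix()
def pose():
    s=ctrl.sense(); return np.array(s["eef_pos"]),Rq(s["ee_rot"])
def cam(name,P=None):
    """K, R, t of world->camera"""
    c=ctrl.get_calibration(name); K=np.array(c["K"])
    if name!="wrist": return K,np.array(c["R"]),np.array(c["t"])
    p,R=P; T=np.array(c["tool_from_camera"]); W=np.eye(4); W[:3,:3]=R; W[:3,3]=p
    M=np.linalg.inv(W@T); return K,M[:3,:3],M[:3,3]
def ray(px,C):
    K,R,t=C; d=R.T@np.linalg.solve(K,[px[0],px[1],1]); return -R.T@t,d/np.linalg.norm(d)
def onz(px,z,C):
    o,d=ray(px,C); return o+d*(z-o[2])/d[2]
def proj(X,C):
    K,R,t=C; u=K@(R@np.array(X,float)+t); return u[:2]/u[2]
def tri(obs):
    A=0;b=0
    for px,C in obs:
        o,d=ray(px,C); M=np.eye(3)-np.outer(d,d); A=A+M; b=b+M@o
    return np.linalg.solve(A,b)
def snap(name,f=None):
    P=pose(); im=np.array(ctrl.capture(name))
    if f: cv2.imwrite(f"pics/{f}.png",im[:,:,::-1])
    return im,cam(name,P)
def spot(c,n): return [(np.round([d["position"][0]*640,d["position"][1]*400],1),round(d["p"],2)) for d in ctrl.spot_in(c,n)]
E
python3 - <<'E'
from h import *
print(ctrl.sense())
a,Ca=snap("scene","a");b,Cb=snap("side","b"); w,Cw=snap("wrist","w")
for n in ["stopper_knob","port","tray","stand","probe_head","probe_ring","probe_tip","short_probe","carrier"]:
    A=spot("scene",n);B=spot("side",n);print(n,A[:3],B[:3], spot("wrist",n)[:2])
    if A and B: print("   tri",tri([(A[0][0],Ca),(B[0][0],Cb)]).round(1))
for C in (Ca,Cb,Cw): print((-C[1].T@C[2]).round())
cv2.imwrite("pics/ab.png",np.vstack([a,b])[:,:,::-1][::1])
E
```

```text
pics
{'time_s': 0.0, 'joints': array([ 1.03459144e+00,  3.13458272e-01,  1.49842829e+00,  2.93525404e-06,
        1.33098458e+00, -2.23391246e-01]), 'dq': array([ 0.00062462, -0.00141175, -0.00129663, -0.0001632 ,  0.00157786,
       -0.0011853 ]), 'tau': array([ 6.00268577e-04, -4.12267256e+01, -2.59755135e+01, -8.95814878e-05,
        4.06159743e-03,  5.21870760e-06]), 'eef_pos': array([161.43772728, 499.30055595, 230.73414996]), 'ee_rot': array([ 2.50916760e-04,  8.08621383e-01,  5.88329033e-01, -5.87941527e-04]), 'force': array([-0.67649914, -0.20383201, -0.2201904 ]), 'wrist_torque': array([-0.00436447, -0.02458493, -0.01000506]), 'grip_width': 1.0016356104082227}
stopper_knob [(array([422.7, 231.5]), 0.87), (array([391.4, 243. ]), 0.86), (array([427.8, 338.5]), 0.65)] [(array([223.3, 249.6]), 0.87), (array([206.9, 217.8]), 0.82), (array([264.9, 179.9]), 0.66)] [(array([133. , 390.4]), 0.53)]
   tri [378.7 179.8  14.8]
port [(array([362. , 271.8]), 0.64)] [(array([291.4, 207.1]), 0.8), (array([300.5, 275.1]), 0.32)] []
   tri [584.7 205.1  37.2]
tray [(array([337. , 205.3]), 0.5
[... 269 characters left out ...]
8)] []
   tri [ 519.2 -178.9  154.8]
probe_ring [(array([290.3, 126.3]), 0.74)] [(array([373.3, 263.8]), 0.67)] []
   tri [ 518.5 -178.9  155.5]
probe_tip [(array([290.1, 129.2]), 0.55)] [(array([371.1, 265.2]), 0.84), (array([452.2, 254.7]), 0.61)] []
   tri [ 519.6 -175.1  149.1]
short_probe [(array([276.3, 111.5]), 0.65), (array([294.8, 127.6]), 0.62), (array([387.7, 244.5]), 0.43)] [(array([410.4, 293.1]), 0.64), (array([454.4, 253.4]), 0.56)] []
   tri [ 516.3 -263.6  152.6]
carrier [(array([361.7, 267. ]), 0.82), (array([287.1, 123.6]), 0.65)] [(array([286.2, 200.3]), 0.6), (array([266.9, 179. ]), 0.2)] []
   tri [581.6 210.4  57.2]
[976. 673. 833.]
[ 116. -552.  662.]
[ 98. 520. 372.]
```

```bash
python3 - <<'E'
import cv2,numpy as np
a=cv2.imread("pics/a.png")[70:340,220:480];b=cv2.imread("pics/b.png")[130:380,180:500]
a=cv2.resize(a,None,fx=2,fy=2,interpolation=2)
b=cv2.resize(b,None,fx=2.2,fy=2.2,interpolation=2)
cv2.imwrite("pics/a2.png",a);cv2.imwrite("pics/b2.png",b)
E
```

```text
(no output)
```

View pics/a2.png

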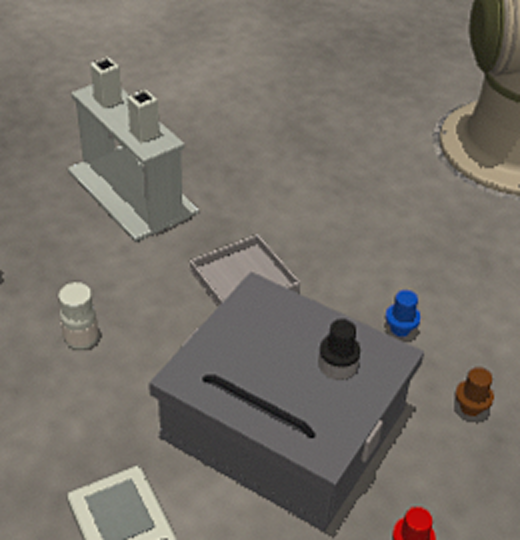

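View pics/b2.png

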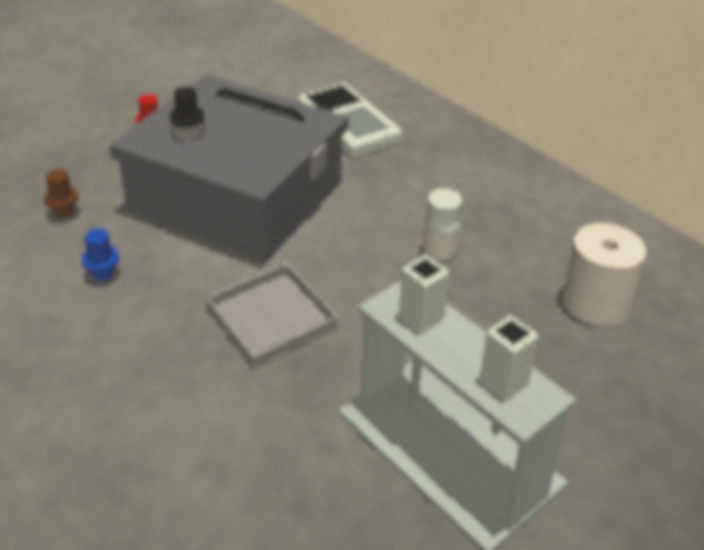

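The scene picture shows the black stopper on the collar at about (391,239) in the scene camera and (265,177) in the side camera. The blue, brown and red stoppers are decoys. The long stem hangs under the head nearer the carrier, at about (371,264) in the side camera.

```bash
cat >> h.py <<'E'
def todo(target,yaw_dir=None):
    """shift in tool axes from measured pose to target; turn about tool z to bring tool x along yaw_dir (mod pi)"""
    p,R=pose(); d=R.T@(np.array(target)-p); a=None
    if yaw_dir is not None:
        v=R.T@np.array([np.cos(yaw_dir),np.sin(yaw_dir),0]); a=np.degrees(np.arctan2(v[1],v[0])); a=(a+90)%180-90
    return d.round(1),a
E
python3 - <<'E'
from h import *
Ca=cam("scene");Cb=cam("side")
print("knob",tri([((391.4,241),Ca),((264.9,179),Cb)]), onz((391.4,241),136,Ca),onz((264.9,179),136,Cb))
A=lambda x,y:(220+x/2,70+y/2); B=lambda x,y:(180+x/2.2,130+y/2.2)
h=[onz(A(207,378),107,Ca),onz(A(312,434),107,Ca)]; g=[onz(B(219,93),107,Cb),onz(B(302,116),107,Cb)]
print("handle",h,g)
for q in (h,g):
    v=q[0]-q[1]; print("carrier y dir",np.degrees(np.arctan2(v[1],v[0])), np.linalg.norm(v))
print("knobtop",onz(A(343,326),151,Ca),onz(B(186,93),151,Cb))
t=[onz(B(*c),18,Cb) for c in [(208,302),(286,265),(336,322),(255,365)]]
print("tray",np.round(t,0),np.mean(t,0)); print([np.linalg.norm(t[i]-t[i-1]).round() for i in range(4)])
h1=[onz(A(142,97),180,Ca),onz(B(427,270),180,Cb)];h2=[onz(A(105,64),180,Ca),onz(B(512,332),180,Cb)]
print("heads",h1,h2)
v=np.mean(h1,0)-np.mean(h2,0);print(np.linalg.norm(v),np.degrees(np.arctan2(v[1],v[0])))
E
```

```text
knob [533.72894646 233.16991615 130.08767344] [535.96207001 237.58765631 136.        ] [530.18253947 223.14262008 136.        ]
handle [array([658.56959807, 182.31813345, 107.        ]), array([613.41284324, 291.93141858, 107.        ])] [array([602.415272  , 271.95456929, 107.        ]), array([650.85358466, 166.84098701, 107.        ])]
carrier y dir -67.61009003415542 118.5504313871494
carrier y dir 114.74113772684565 115.73735488071611
knobtop [532.25537553 231.05414684 151.        ] [534.30551752 229.43540662 151.        ]
tray [[442.  51.  18.]
 [539.  48.  18.]
 [528. -52.  18.]
 [432. -49.  18.]] [ 4.85171174e+02 -4.59584762e-01  1.80000000e+01]
[np.float64(101.0), np.float64(97.0), np.float64(101.0), np.float64(97.0)]
heads [array([ 517.75369062, -175.95648066,  180.        ]), array([ 518.8659081 , -176.78543318,  180.        ])] [array([ 519.69236401, -265.43192321,  180.        ]), array([ 521.22291493, -264.92076978,  180.        ])]
88.8313595286045 91.385481073398
```

```bash
python3 - <<'E'
from h import *
print(todo([533,230,250],0.0))
E
```

```text
(array([-142.1,  436.3,  -18.7]), np.float64(72.07799982222411))
```

Call:
{"api": "play_rows", "payload": {"motion": [[[-10,30,-1.5],[0,0,0]],[[-10,30,-1.5],[0,0,0]],[[-10,30,-1.5],[0,0,0]],[[-10,30,-1.5],[0,0,0]],[[-10,30,-1.5],[0,0,0]],[[-10,30,-1.5],[0,0,0]],[[-10,30,-1.5],[0,0,0]],[[-10,30,-1.5],[0,0,0]],[[-10,30,-1.5],[0,0,0]],[[-10,30,-1.5],[0,0,0]],[[-10,30,-1.5],[0,0,0]],[[-10,30,-1.5],[0,0,0]],[[-10,30,-1.5],[0,0,0]],[[-10,30,0],[0,0,0]],[[-2,16,0],[0,0,0]]], "fingers": 80}}

```text
time_s: 2.75
eef_pos: [534.9, 227.7, 250.6]
ee_rot: [0.0, 0.809, 0.587, -0.0]
force: [-0.2, 0.2, -0.9]
grip_width: 0.936
```

Call:
{"api": "play_rows", "payload": {"motion": [[[0,0,0],[0,0,7]],[[0,0,0],[0,0,7]],[[0,0,0],[0,0,7]],[[0,0,0],[0,0,7]],[[0,0,0],[0,0,7]],[[0,0,0],[0,0,7]],[[0,0,0],[0,0,7]],[[0,0,0],[0,0,7]],[[0,0,0],[0,0,7]],[[0,0,0],[0,0,7]],[[0,0,0],[0,0,2]],[[0,0,0],[0,0,0]],[[0,0,0],[0,0,0]]]}}

```text
time_s: 3.83
eef_pos: [532.7, 230.3, 250.8]
ee_rot: [0.0, 1.0, 0.001, -0.0]
force: [0.7, 0.4, -0.2]
grip_width: 0.935
```

```bash
python3 - <<'E'
from h import *
w,C=snap("wrist","w1"); S=spot("wrist","stopper_knob"); print(S, spot("wrist","port"),-C[1].T@C[2])
for s,p in S: print(onz(s,136,C))
print("expected px",proj([533,230,136],C),proj([533,230,151],C)); print(todo([533,230,250],0))
E
```

```text
[(array([189.3,  98.4]), 0.96), (array([348.,  12.]), 0.95), (array([317.8, 183.8]), 0.88), (array([188.7, 215.1]), 0.81)] [(array([363.6, 189.1]), 0.97)] [532.72356294 296.92925572 392.27711724]
[435.68006711 301.87984522 136.        ]
[553.29800343 360.58100982 136.        ]
[532.31375695 236.29815656 136.        ]
[425.83975328 209.46972512 136.        ]
expected px [318.6307497  191.38205991] [318.63701005 196.33783601]
(array([0.3, 0.3, 0.8]), np.float64(0.13978579573650052))
```

View pics/w1.png

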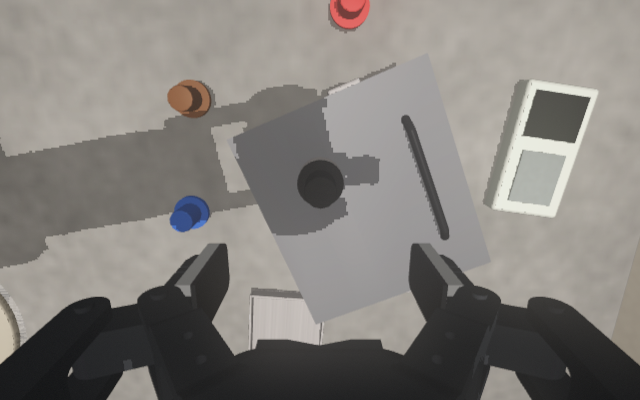

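The wrist view shows the knob top at about (321,189) and the flange circle centred at about (320.5,184). I'll fit both circles.

```bash
python3 - <<'E'
from h import *
C=cam("wrist",pose())
print(onz((321,189.5),151,C),onz((320.5,183.5),121,C))
im=cv2.imread("pics/w1.png"); c=im[150:220,280:360]; g=c.max(2)
for th in (25,40,50):
    m=(g<th).astype(np.uint8); n,l,s,ce=cv2.connectedComponentsWithStats(m); i=1+np.argmax(s[1:,4]); print(th,s[i],ce[i]+[280,150])
E
```

```text
[534.79170145 235.39282338 151.        ] [534.59645848 233.0107153  121.        ]Traceback (most recent call last):
  File "<stdin>", line 6, in <module>
    return _wrapfunc(a, 'argmax', axis=axis, out=out, **kwds)
    return bound(*args, **kwds)
ValueError: attempt to get argmax of an empty sequence
```

Call:
{"api": "play_rows", "payload": {"motion": [[[1.6,-2.2,20],[0,0,0]],[[0,0,20],[0,0,0]],[[0,0,20],[0,0,0]],[[0,0,20],[0,0,0]],[[0,0,20],[0,0,0]],[[0,0,15],[0,0,0]],[[0,0,6],[0,0,0]],[[0,0,4],[0,0,0]],[[0,0,0],[0,0,0]],[[0,0,0],[0,0,0]]], "fingers": 60}}

```text
time_s: 4.82
eef_pos: [534.7, 232.5, 126.7]
ee_rot: [-0.0, 1.0, 0.001, 0.001]
force: [-0.6, 0.8, 0.6]
grip_width: 0.703
```

Call:
{"api": "play_rows", "payload": {"motion": [[[0,0,0],[0,0,0]],[[0,0,0],[0,0,0]],[[0,0,0],[0,0,0]],[[0,0,0],[0,0,0]],[[0,0,0],[0,0,0]],[[0,0,0],[0,0,0]],[[0,0,0],[0,0,0]],[[0,0,0],[0,0,0]],[[0,0,0],[0,0,0]],[[0,0,0],[0,0,0]],[[0,0,0],[0,0,0]],[[0,0,0],[0,0,0]]], "fingers": 10, "squeeze": 40}}

```text
time_s: 5.82
eef_pos: [534.6, 232.5, 126.6]
ee_rot: [-0.0, 1.0, 0.001, 0.001]
force: [-0.8, -0.4, 5.3]
grip_width: 0.289
```

Call:
{"api": "play_rows", "payload": {"motion": [[[0,0,-4],[0,0,0]],[[0,0,-6],[0,0,0]],[[0,0,-10],[0,0,0]],[[0,0,-15],[0,0,0]],[[0,0,-20],[0,0,0]],[[0,0,-20],[0,0,0]],[[0,10,-10],[0,0,0]],[[0,20,0],[0,0,0]],[[0,20,0],[0,0,0]],[[0,10,0],[0,0,0]],[[0,0,0],[0,0,0]],[[0,0,0],[0,0,0]],[[0,0,0],[0,0,0]]]}}

```text
time_s: 6.9
eef_pos: [534.3, 173.0, 210.7]
ee_rot: [-0.0, 1.0, 0.001, -0.0]
force: [-0.9, 0.4, -1.1]
grip_width: 0.288
```

```bash
python3 - <<'E'
from h import *
w,C=snap("wrist","w2"); print(spot("wrist","port"),spot("wrist","stopper_knob"),proj([534.6,232.5,115],C))
for s,_ in spot("wrist","port"): print(onz(s,115,C))
print(ctrl.sense()["grip_width"],pose()[0])
cv2.imwrite("pics/w2z.png",cv2.resize(w[0:300,170:470],None,fx=2,fy=2,interpolation=cv2.INTER_CUBIC)[:,:,::-1])
E
```

```text
[(array([378.3, 124.2]), 0.79)] [(array([165. , 171.7]), 0.97), (array([317.3, 251.7]), 0.81), (array([166.2,  32.9]), 0.73)] [318.77784108 116.18279104]
[576.84027606 227.03807754 115.        ]
0.2881039091220623 [534.3003723  173.08012815 210.68538312]
```

View pics/w2z.png

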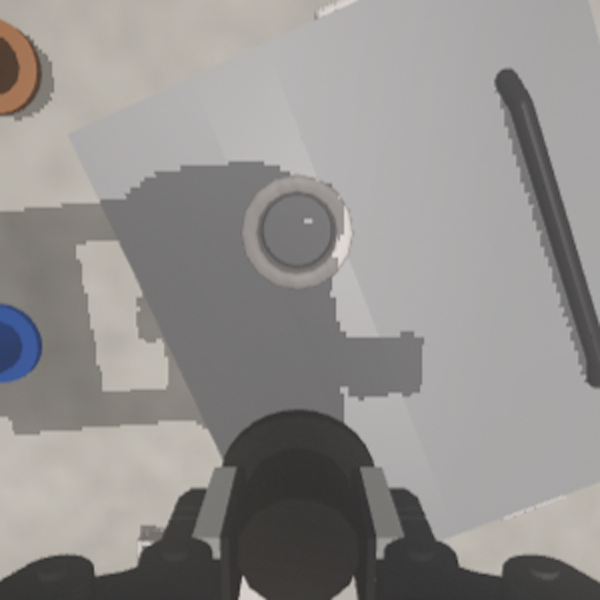

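The stopper is held. The collar is centred at about (318.5,116), which matches (534.5,232.5).

Call:
{"api": "play_rows", "payload": {"motion": [[[-4,12,0],[0,0,0]],[[-8,28,0],[0,0,0]],[[-8,28,0],[0,0,0]],[[-8,28,0],[0,0,0]],[[-8,28,0],[0,0,0]],[[-8,28,0],[0,0,0]],[[-5,21,0],[0,0,0]],[[0,0,15],[0,0,0]],[[0,0,30],[0,0,0]],[[0,0,30],[0,0,0]],[[0,0,30],[0,0,0]],[[0,0,20],[0,0,0]],[[0,0,0],[0,0,0]],[[0,0,0],[0,0,0]]]}}

```text
time_s: 8.27
eef_pos: [485.3, -0.8, 85.9]
ee_rot: [-0.0, 1.0, 0.001, -0.001]
force: [-0.4, 0.5, -0.1]
grip_width: 0.289
```

```bash
python3 - <<'E'
from h import *
w,C=snap("wrist","w3"); print(spot("wrist","tray"))
p,_=pose(); print(p)
b,Cb=snap("side","b3"); B=spot("side","tray");print(B)
x=b[200:360,230:390]; cv2.imwrite("pics/w3z.png",np.hstack([w[:, 120:520],cv2.resize(x,(400,400))])[:,:,::-1])
E
```

```text
[(array([322.7, 174.8]), 0.87)]
[486.38309585  -0.92217038  87.32965741]
[(array([303.1, 273.5]), 0.92), (array([305.6, 251.8]), 0.65), (array([263.7, 200.9]), 0.41)]
```

View pics/w3z.png

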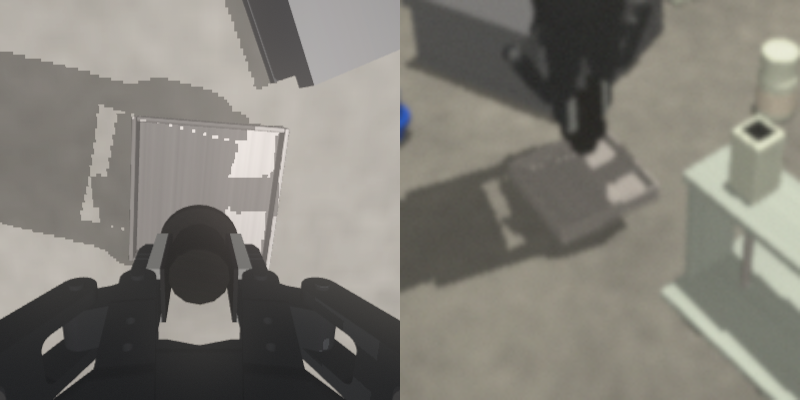

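The stopper is centred over the tray, so I'll lower it.

Call:
{"api": "play_rows", "payload": {"motion": [[[0,0,15],[0,0,0]],[[0,0,15],[0,0,0]],[[0,0,10],[0,0,0]],[[0,0,5],[0,0,0]],[[0,0,3],[0,0,0]],[[0,0,1.5],[0,0,0]],[[0,0,0],[0,0,0]],[[0,0,0],[0,0,0]]]}}

```text
time_s: 9.13
eef_pos: [486.0, -0.7, 36.8]
ee_rot: [0.0, 1.0, 0.001, 0.0]
force: [0.3, -0.1, -1.3]
grip_width: 0.287
```

Call:
{"api": "play_rows", "payload": {"motion": [[[0,0,1],[0,0,0]],[[0,0,0.7],[0,0,0]],[[0,0,0],[0,0,0]],[[0,0,0],[0,0,0]]]}}

```text
time_s: 9.47
eef_pos: [485.7, -0.6, 34.7]
ee_rot: [0.0, 1.0, 0.001, 0.0]
force: [0.2, 0.1, -1.6]
grip_width: 0.289
```

Call:
{"api": "play_rows", "payload": {"motion": [[[0,0,0.5],[0,0,0]],[[0,0,0],[0,0,0]],[[0,0,0],[0,0,0]],[[0,0,0],[0,0,0]],[[0,0,0],[0,0,0]],[[0,0,0],[0,0,0]]], "fingers": 60}}

```text
time_s: 9.97
eef_pos: [485.6, -0.6, 34.1]
ee_rot: [0.0, 1.0, 0.001, 0.0]
force: [0.2, 0.3, -0.2]
grip_width: 0.704
```

Call:
{"api": "play_rows", "payload": {"motion": [[[0,0,-5],[0,0,0]],[[0,0,-15],[0,0,0]],[[0,0,-30],[0,0,0]],[[0,0,-30],[0,0,0]],[[0,0,-30],[0,0,0]],[[0,0,-30],[0,0,0]],[[0,0,-30],[0,0,0]],[[0,0,-30],[0,0,0]],[[0,0,-25],[0,0,0]],[[4,20,0],[0,0,0]],[[4,25,0],[0,0,0]],[[4,25,0],[0,0,0]],[[4,25,0],[0,0,0]],[[4,25,0],[0,0,0]],[[4,25,0],[0,0,0]],[[4,20,0],[0,0,0]],[[4,10,0],[0,0,0]],[[0,0,0],[0,0,0]],[[0,0,0],[0,0,0]],[[0,0,0],[0,0,0]]]}}

```text
time_s: 11.63
eef_pos: [517.8, -174.4, 259.2]
ee_rot: [-0.0, 1.0, 0.001, -0.0]
force: [-0.2, -0.5, -0.8]
grip_width: 0.707
```

```bash
python3 - <<'E'
from h import *
w,C=snap("wrist","w4"); b,Cb=snap("side","b4")
print(pose()[0],spot("wrist","probe_head"),spot("wrist","short_probe"),proj([518.3,-176.5,180],C),proj([520.5,-265,180],C))
x=b[190:350,230:390]; cv2.imwrite("pics/w4z.png",np.hstack([w[:, 120:520],cv2.resize(x,(400,400))])[:,:,::-1])
E
```

```text
[ 517.8462199  -174.43480921  259.36607024] [(array([317.7, 198. ]), 0.79)] [(array([325.1, 300.1]), 0.76)] [318.98574149 206.58650942] [321.52524791 315.41209935]
```

View pics/w4z.png

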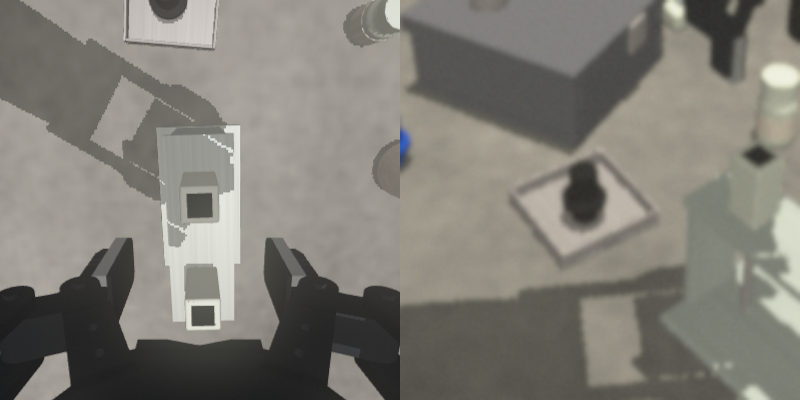

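The stopper stands upright in the tray. The long probe's head top is at about (320,205) and the short one's at about (323,316).

```bash
python3 - <<'E'
from h import *
C=cam("wrist",pose()); im=cv2.imread("pics/w4.png")
def dark(x0,x1,y0,y1):
    g=im[y0:y1,x0:x1].max(2); m=(g<95).astype(np.uint8); n,l,s,c=cv2.connectedComponentsWithStats(m); i=1+np.argmax(s[1:,4])
    r=cv2.minAreaRect(np.argwhere(l==i)[:,::-1].astype(np.float32)); return c[i]+[x0,y0],s[i],r[2]
q=[dark(304,336,190,220),dark(304,342,300,330)]; print(q)
P=[onz(a[0],180,C) for a in q]; v=P[0]-P[1]; y=np.arctan2(v[1],v[0]); print(P,np.linalg.norm(v),np.degrees(y))
print(todo([*P[0][:2],135],y-np.pi/2))
E
```

```text
[(array([319.1584507 , 204.94894366]), array([  3,   4,  25,  24, 568], dtype=int32), 90.0), (array([322.52517986, 315.11270983]), array([  8,   6,  22,  20, 417], dtype=int32), 90.0)]
[array([ 518.53859046, -175.64221694,  180.        ]), array([ 521.41201886, -265.13531344,  180.        ])] 89.53921437961233 91.83901090490328
(array([  0.6,   0.9, 124.3]), np.float64(-1.6981633470354183))
```

Call:
{"api": "play_rows", "payload": {"motion": [[[0.6,1.2,10],[0,0,-1.6]],[[0,0,20],[0,0,0]],[[0,0,20],[0,0,0]],[[0,0,20],[0,0,0]],[[0,0,20],[0,0,0]],[[0,0,18],[0,0,0]],[[0,0,10],[0,0,0]],[[0,0,6],[0,0,0]],[[0,0,0],[0,0,0]],[[0,0,0],[0,0,0]]]}}

```text
time_s: 12.67
eef_pos: [518.8, -176.8, 135.8]
ee_rot: [0.0, 1.0, 0.015, 0.0]
force: [-0.4, -1.2, 0.8]
grip_width: 0.705
```

Call:
{"api": "play_rows", "payload": {"motion": [[[0,0,0],[0,0,0]],[[0,0,0],[0,0,0]],[[0,0,0],[0,0,0]],[[0,0,0],[0,0,0]],[[0,0,0],[0,0,0]],[[0,0,0],[0,0,0]],[[0,0,0],[0,0,0]],[[0,0,0],[0,0,0]],[[0,0,0],[0,0,0]],[[0,0,0],[0,0,0]],[[0,0,0],[0,0,0]],[[0,0,0],[0,0,0]]], "fingers": 10, "squeeze": 60}}

```text
time_s: 13.67
eef_pos: [518.9, -177.0, 136.0]
ee_rot: [0.0, 1.0, 0.015, 0.001]
force: [-0.6, -0.3, 6.7]
grip_width: 0.319
```

Call:
{"api": "play_rows", "payload": {"motion": [[[0,0,-3],[0,0,0]],[[0,0,-6],[0,0,0]],[[0,0,-10],[0,0,0]],[[0,0,-15],[0,0,0]],[[0,0,-18],[0,0,0]],[[0,0,-18],[0,0,0]],[[0,0,-18],[0,0,0]],[[0,0,-18],[0,0,0]],[[0,0,-16],[0,0,0]],[[0,0,-12],[0,0,0]],[[0,0,-6],[0,0,0]],[[0,0,0],[0,0,0]],[[0,0,0],[0,0,0]],[[0,0,0],[0,0,0]]]}}

```text
time_s: 14.83
eef_pos: [518.2, -176.6, 274.3]
ee_rot: [-0.0, 1.0, 0.015, -0.001]
force: [-0.2, 0.2, -1.3]
grip_width: 0.323
```

```bash
python3 - <<'E'
from h import *
s=ctrl.sense(); print(s["eef_pos"],s["grip_width"],s["force"]); print(todo([534.5,162.5,275]),todo([534.5,232.5,275]))
E
```

```text
[ 518.19821054 -176.62932273  274.26504265] 0.3228622058840347 [-0.18430634  0.23963738 -1.31606175]
(array([  26.2, -338.5,   -0.5]), None) (array([ 2.830e+01, -4.085e+02, -4.000e-01]), None)
```

Call:
{"api": "play_rows", "payload": {"motion": [[[0.5,-8,0],[0,0,0]],[[1,-16,0],[0,0,0]],[[1.8,-24,0],[0,0,0]],[[1.8,-26,0],[0,0,0]],[[1.8,-26,0],[0,0,0]],[[1.8,-26,0],[0,0,0]],[[1.8,-26,0],[0,0,0]],[[1.8,-26,0],[0,0,0]],[[1.8,-26,0],[0,0,0]],[[1.8,-26,0],[0,0,0]],[[1.8,-26,0],[0,0,0]],[[1.8,-26,0],[0,0,0]],[[1.8,-26,0],[0,0,0]],[[1.8,-26,0],[0,0,0]],[[1.8,-26,0],[0,0,0]],[[1.8,-24,0],[0,0,0]],[[1.6,-16,0],[0,0,0]],[[0,-8.5,0],[0,0,0]],[[0,0,0],[0,0,0]],[[0,0,0],[0,0,0]]]}}

```text
time_s: 16.5
eef_pos: [534.5, 232.2, 274.7]
ee_rot: [0.0, 1.0, 0.015, -0.0]
force: [0.4, 0.5, -0.2]
grip_width: 0.322
```

Call:
{"api": "play_rows", "payload": {"motion": [[[0,0,10],[0,0,0]],[[0,0,10],[0,0,0]],[[0,0,5],[0,0,0]],[[0,0,0],[0,0,0]],[[0,0,0],[0,0,0]],[[0,0,0],[0,0,0]],[[0,0,0],[0,0,0]]]}}

```text
time_s: 17.08
eef_pos: [535.0, 232.3, 250.5]
ee_rot: [-0.0, 1.0, 0.015, 0.0]
force: [-0.3, 0.5, -1.0]
grip_width: 0.321
```

```bash
python3 - <<'E'
from h import *
p,R=pose(); print(p,R[:,2])
w,C=snap("wrist","w5"); a,Ca=snap("scene","a5"); b,Cb=snap("side","b5")
tip=p+R@np.array([0,0,121])
for n,c in (("wrist",C),("scene",Ca),("side",Cb)): print(n,"tip",proj(tip,c).round(1),"port",proj([534.5,232.5,115],c).round(1),"ring",proj(tip+[0,0,75],c).round(1),spot(n,"probe_tip")[:1],spot(n,"port")[:1])
def cr(im,c):
    u,v=proj([534.5,232.5,125],c).astype(int); return cv2.resize(im[v-50:v+50,u-50:u+50],(400,400),interpolation=cv2.INTER_CUBIC)
cv2.imwrite("pics/c5.png",np.hstack([cr(a,Ca),cr(b,Cb)])[:,:,::-1]); print([proj([534.5,232.5,125],c).astype(int)-50 for c in(Ca,Cb)])
E
```

```text
[534.96824747 232.32078997 250.49593566] [ 7.32811931e-04  1.59268845e-04 -9.99999719e-01]
wrist tip [318.3 189.2] port [317.6 184.9] ring [318.3 219.6] [(array([317.5, 276.8]), 0.9)] [(array([381.9, 172.1]), 0.64)]
scene tip [389.7 241.3] port [389.3 246. ] ring [393.5 214.8] [(array([399.1, 201. ]), 0.95)] [(array([360.6, 267.8]), 0.65)]
side tip [264.9 179.1] port [265.1 184. ] ring [262.4 152.6] [(array([261. , 135.4]), 0.89)] [(array([288.3, 206.2]), 0.85)]
[array([339, 192]), array([214, 130])]
```

View pics/c5.png

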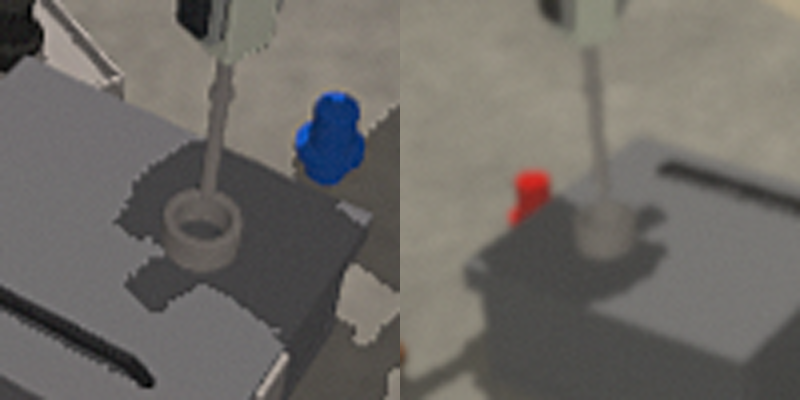

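View pics/w5.png

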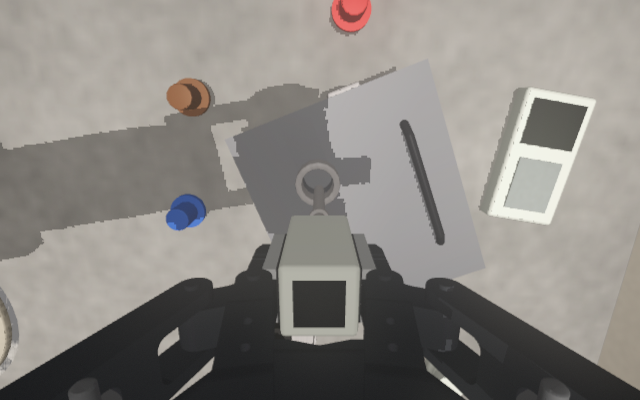

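The scene view shows the stem slightly right of the collar centre. I'll measure stem against collar to sub-pixel accuracy.

```bash
python3 - <<'E'
from h import *
p,R=pose(); C={n:cam(n,(p,R)) for n in("scene","side","wrist")}
tip=p+R@np.array([0,0,121])
for n,f,zs in (("scene","a5",range(8,100,8)),("side","b5",range(8,100,8))):
    g=cv2.imread(f"pics/{f}.png").astype(np.float32).sum(2)
    o=[]
    for z in zs:
        u,v=proj(tip+[0,0,z],C[n]); xs=np.arange(u-7,u+7.01,.25).astype(np.float32)
        pr=cv2.remap(g,xs[None],np.full((1,len(xs)),v,np.float32),cv2.INTER_LINEAR)[0]
        k=np.abs(xs-u)>5; bg=np.interp(xs,[u-6,u+6],[np.median(pr[xs<u-5]),np.median(pr[xs>u+5])])
        d=np.abs(pr-bg); d[d<.3*d.max()]=0; o.append((z,round(float((d*xs).sum()/d.sum()-u),2),int(d.max())))
    print(n,o)
def big(f,c,r,k):
    im=cv2.imread(f"pics/{f}.png"); u,v=proj([534.5,232.5,115],c).round().astype(int); print(u-r,v-r)
    z=cv2.resize(im[v-r:v+r,u-r:u+r].astype(np.float32)*1.5,(k,k),interpolation=cv2.INTER_CUBIC).clip(0,255)
    for i in range(0,k,k//10): cv2.putText(z,str(round(i*2*r/k)),(i,10),0,.35,(0,255,255)); cv2.line(z,(i,12),(i,16),(0,255,255)); cv2.line(z,(0,i),(5,i),(0,255,255))
    return z
cv2.imwrite("pics/c6.png",np.hstack([big("a5",C["scene"],20,400),big("w5",C["wrist"],40,400)]))
E
```

```text
scene [(8, -0.22, 87), (16, 0.35, 93), (24, 0.45, 94), (32, 1.35, 74), (40, -2.0, 78), (48, 0.09, 104), (56, 0.24, 118), (64, 0.17, 114), (72, 0.29, 132), (80, 0.02, 151), (88, 0.27, 143), (96, -0.66, 100)]
side [(8, 0.48, 34), (16, -0.75, 47), (24, 0.0, 59), (32, -0.21, 63), (40, -0.25, 80), (48, -0.61, 96), (56, -0.42, 95), (64, -0.23, 98), (72, -0.41, 111), (80, -0.43, 101), (88, -0.45, 82), (96, -0.29, 82)]
369 226
278 145[ WARN:0@0.108] global loadsave.cpp:1063 imwrite_ Unsupported depth image for selected encoder is fallbacked to CV_8U.
```

View pics/c6.png

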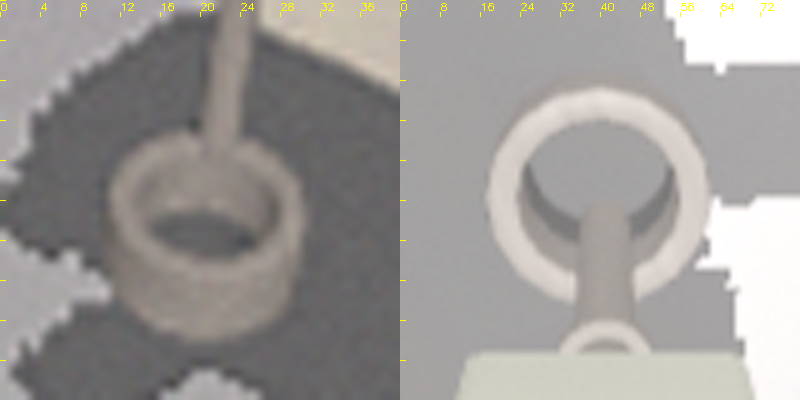

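Stem and collar agree within about 1–2 mm, and the clearance is 8–10 mm. I'll lower it most of the way and re-check ring against mouth.

Call:
{"api": "play_rows", "payload": {"motion": [[[-0.5,0,4],[0,0,0]],[[0,0,8],[0,0,0]],[[0,0,10],[0,0,0]],[[0,0,10],[0,0,0]],[[0,0,10],[0,0,0]],[[0,0,10],[0,0,0]],[[0,0,10],[0,0,0]],[[0,0,8],[0,0,0]],[[0,0,6],[0,0,0]],[[0,0,4],[0,0,0]],[[0,0,0],[0,0,0]],[[0,0,0],[0,0,0]],[[0,0,0],[0,0,0]],[[0,0,0],[0,0,0]]]}}

```text
time_s: 18.7
eef_pos: [534.5, 232.4, 170.6]
ee_rot: [-0.0, 1.0, 0.015, 0.0]
force: [0.8, 0.5, -0.5]
grip_width: 0.318
```

```bash
python3 - <<'E'
from h import *
s=ctrl.sense(); print(s["force"],s["grip_width"])
w,Cw=snap("wrist","w7"); a,Ca=snap("scene","a7"); b,Cb=snap("side","b7"); p,R=pose(); print(p,R[:,2])
ring=p+R@np.array([0,0,121-75])
def big(im,c,r,k):
    u,v=proj([534.5,232.5,115],c).round().astype(int); print(u-r,v-r,"port",proj([534.5,232.5,115],c),"ring",ring,proj(ring,c))
    return cv2.resize(im[v-r:v+r,u-r:u+r].astype(np.float32)*1.6,(k,k),interpolation=cv2.INTER_CUBIC).clip(0,255).astype(np.uint8)
v=np.hstack([big(a,Ca,20,400),big(b,Cb,20,400)])[:,:,::-1].copy()
cv2.imwrite("pics/c7.png",v)
cv2.imwrite("pics/c7w.png",big(w,Cw,40,400)[:,:,::-1])
E
```

```text
[ 0.75107604  0.53226792 -0.461444  ] 0.3183636608370195
[534.38995939 232.39705459 170.37202248] [ 4.95899452e-04  1.13037914e-04 -9.99999871e-01]
369 226 port [389.33346477 246.01832298] ring [534.41277076 232.40225433 124.37202843] [389.77995148 242.88657964]
245 164 port [265.1293593  184.01905601] ring [534.41277076 232.40225433 124.37202843] [264.82445555 180.8997637 ]
278 174 port [318.07850955 214.40661882] ring [534.41277076 232.40225433 124.37202843] [317.92677302 219.50296075]
```

View pics/c7.png

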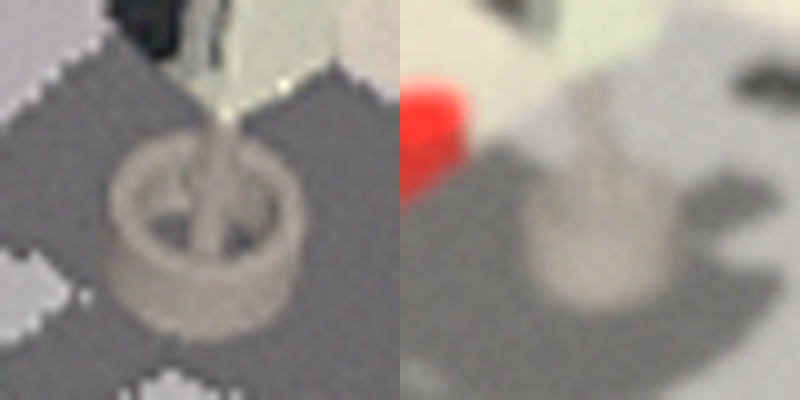

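View pics/c7w.png

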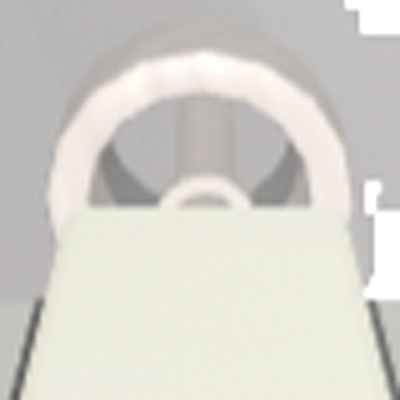

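```bash
python3 - <<'E'
from h import *
C=cam("wrist",pose()); p,R=pose(); t=np.linspace(0,2*np.pi,73)
def ext(x,y,z,r):
    P=np.array([proj([x+r*np.cos(a),y+r*np.sin(a),z],C) for a in t]); return ((P-[278,174]+.5)*5-.5)
for n,a in (("collar",(534.5,232.5,115,20)),("bore",(534.5,232.5,115,14)),("ring top",(*p[:2],p[2]-46+2,6)),("ring bot",(*p[:2],p[2]-48,6))):
    e=ext(*a); print(n,"x",e[:,0].min().round(),e[:,0].max().round(),"top y",e[:,1].min().round(1))
e=ext(534.5,234.5,115,20);print("collar+2",e[:,1].min())
E
```

```text
collar x 46.0 361.0 top y 50.9
bore x 93.0 314.0 top y 97.8
ring top x 153.0 253.0 top y 188.1
ring bot x 154.0 252.0 top y 177.9
collar+2 35.13448796146034
```

Ring against collar from the wrist camera gives offsets of about +0.5 mm in x and +1.9 mm in y. The scene and side views agree in sign. I'll correct and lower the last 9.5 mm.

Call:
{"api": "play_rows", "payload": {"motion": [[[-0.4,1.6,0],[0,0,0]],[[0,0,3],[0,0,0]],[[0,0,3],[0,0,0]],[[0,0,2],[0,0,0]],[[0,0,1.5],[0,0,0]],[[0,0,0],[0,0,0]],[[0,0,0],[0,0,0]],[[0,0,0],[0,0,0]],[[0,0,0],[0,0,0]],[[0,0,0],[0,0,0]]]}}

```text
time_s: 19.68
eef_pos: [534.0, 230.8, 160.7]
ee_rot: [-0.0, 1.0, 0.015, 0.0]
force: [0.8, 0.2, -0.7]
grip_width: 0.318
```

```bash
python3 - <<'E'
from h import *
for _ in range(3):
    s=ctrl.sense(); print(s["eef_pos"].round(1),s["force"].round(1),s["grip_width"])
    w,Cw=snap("wrist","w8")
a,Ca=snap("scene","a8"); p,R=pose()
def big(im,c,r,k):
    u,v=proj([534.5,232.5,115],c).round().astype(int); print(u-r,v-r,"port",proj([534.5,232.5,115],c),"ring",proj([*p[:2],p[2]-46],c))
    return cv2.resize(im[v-r:v+r,u-r:u+r].astype(np.float32)*1.6,(k,k),interpolation=cv2.INTER_CUBIC).clip(0,255).astype(np.uint8)
cv2.imwrite("pics/c8.png",np.hstack([big(a,Ca,16,400),big(w,Cw,40,400)])[:,:,::-1])
E
```

```text
[534.  230.8 160.7] [ 0.8  0.2 -0.7] 0.31847012485246834
[534.  230.8 160.7] [-0.2 -0.4 -1.3] 0.3226242552850166
[534.  230.8 160.7] [ 0.2 -0.1 -0.7] 0.31664917260309655
373 230 port [389.33346477 246.01832298] ring [388.98045128 245.46112682]
279 177 port [319.14302902 217.13034317] ring [318.15464843 219.6319337 ]
```

View pics/c8.png

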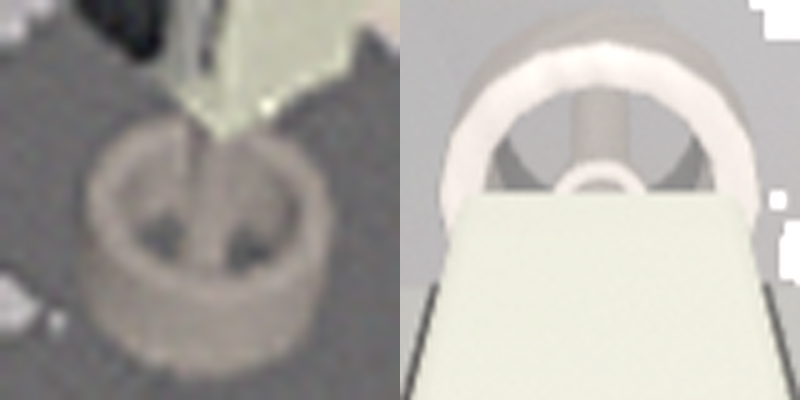

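```bash
python3 -c "
from h import *
print(ctrl.finish_job())"
```

```text
the job is handed in; nothing more can be done
None
```

I handed the job in at about 20 s of the 61 s allowed, with the probe held still in the port. No verdict came back.

**What I did:** I pulled the black stopper and stood it upright in the steel tray. I then lifted the long probe from the stand hole nearer the carrier and lowered it into the port, holding it with 60 N.

**Last checks:**
- **Centring:** in the last wrist and scene pictures the ring is centred in the collar to within about 1 mm.
- **Depth:** the ring's height was not measured directly. From the height at which I gripped the probe, the ring is about 0.3 mm below the mouth.
- **Stillness:** three readings in a row gave the same tool position, the outside force stayed under about 1.5 N, and the grip held steady.
- **Contact:** no force during the descent suggested the probe touched the carrier.
- **Stopper:** it was upright in the tray when last seen, just after I released it.
- **Other items:** I did not check the short probe, bottle, paper roll or terminal at the end. No move came near them apart from gripping the long probe beside the short one.

**Disagreements:** on the way in, the cameras differed by up to about 2 mm on the probe's sideways position. I shifted it −0.4 mm in x and −1.6 mm in y, going by the ring against the collar. The probe may lean 1–2° in the grip, which is well within the bore's clearance.

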